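# Clear the keyboard and shut the laptop

### The job

Pack up the rugged laptop: take the two-way radio and the felt marker off its keyboard and set them down gently in the red letter tray, each lying flat on the tray's floor. Then lower the laptop's lid steadily, without slamming it, until it is fully shut. Do not shut the lid onto anything, and leave the phone, the mug and the handset stand where they are.

Things in the scene. Friction and masses are not known exactly. Their poses are not given: they have to be found in the camera images.
- laptop: rugged black laptop, open; it stays put on the desk. Base 300 mm wide (its y) x 235 mm deep (its x) x 36 mm high, the keyboard deck is flat at 36 mm above the desk; a carrying handle sticks out 30 mm beyond the front edge. Origin: centre of the base's underside; x points from the front edge to the hinge, y along the hinge, z up. It may stand on either side of the robot's centre line, always with its hinge on the left (+y) side as the robot sees it
- lid (a joint): angle of the laptop's lid (rad): 0 fully shut, about 1.57 upright; it starts at 1.65 to 1.9, leaning back a little, its free edge then standing about 0.27 m above the desk between laptop and whatever lies to its left, so carry things over it. A friction hinge holds the lid where it is left (about 4 to 8 N at the free edge moves it); it weighs 0.55 kg and needs pushing all the way down
- lid_hinge (a point): the middle of the lid's hinge axis, 43.5 mm above the desk, 105 mm behind the laptop's origin (along its x); the axis runs along the laptop's y
- lid_edge (a point): the middle of the lid's free edge, on the lid's outer face (the back of the screen); it lies 222 mm from the hinge axis along the lid and 7.5 mm off the lid's middle plane. The lid is a slab 300 mm wide and 15 mm thick, its middle plane passing through the hinge axis; when shut the outer face is level, 51 mm above the desk
- radio: yellow two-way radio with a black front panel and an orange talk key, lying on its back on the keyboard: body 125 mm long (x) x 56 mm wide (y) x 34 mm thick (z), with a stub antenna (14 mm thick) standing out 65 mm beyond the body's -x end. Origin: centre of the body's underside; z up when it lies on its back. 0.2 to 0.45 kg. Starts with its x roughly along the laptop's x, antenna toward the laptop's front
- radio_center (a point): the centre of the radio's body, 17 mm above its underside
- marker: six-sided felt marker, white barrel and red cap, lying on the keyboard beside the radio: 140 mm long (x), 16 mm across the flats, 30 g. Origin: middle of its underside as it starts, so that z points up then. Starts with its x roughly along the laptop's x, cap toward the hinge
- marker_center (a point): the middle of the marker, on its axis
- tray: red open letter tray, loose on the desk: 330 mm (x) x 245 mm (y) outside, walls 4 mm thick and 45 mm high, with a lower gap in the middle of its -x wall; floor 4 mm above the desk, a flat sheet of paper on it. Origin: centre of its underside, z up. It stands on the other side of the robot's centre line from the laptop, its x roughly pointing away from the robot
- tray_floor (a point): the centre of the tray's floor
- phone: smartphone lying on the desk, 152 x 72 x 9 mm, origin centre of its underside. Leave it alone
- mug: blue mug, 82 mm across, 95 mm high, origin centre of its underside. Leave it alone
- handset: black handset standing in its desk stand, stand 115 x 75 mm, 170 mm high overall, origin centre of its underside. Leave it alone
There are look-alikes about, which are no part of the job. There is more than one size of the radio; the one meant has the size given above. Of the things shaped like the marker, the white one is meant.

How it is judged:
By the outcome, as a careful person would: the job done as asked, in the order asked, and still so for the second after the job is handed in, with the robot touching nothing.
It also fails if it takes over 72 s, if anything falls off the work surface, if the arm or the gripper's body presses on something with over 40 N, if the wrist force passes 120 N, or if a joint passes its speed limit or range.

### The arm

A 7-joint arm with a two-finger parallel gripper is mounted at the origin on the work surface. World frame = base frame: x ahead of the robot, y to its left, z up, the work surface at z = 0. Lengths are in m, angles in rad, forces in N, time in s.
With the tool pointing down it reaches from about 0.35 to 0.9 m from the base axis. Payload 8.1 kg.
Tool frame: the origin (TCP) lies at the very end of the fingers, on their centre line; the grasp point (between the pads) lies 19 mm behind it (grasp_offset is the distance from the TCP to the grasp point, in m); z points along the fingers, y is the line along which they close (so a half turn about z gives the same grasp; the last joint's range is limited). The gripper opens to 92 mm and grips with 3 to 60 N. Pads are 19 mm wide; open, the fingers measure 130 mm over their backs; the gripper's body (75 mm by 190 mm) begins 47 mm behind the grasp point.
Start: joints at [1.17, 0.434, 0.025, 1.573, -0.012, 1.134, -0.075], TCP at [0.183, -0.598, 0.227] pointing down, gripper open.
Joint ranges: [-2.62, 2.62], [-0.44, 2.09], [-1.27, 1.32], [0.08, 2.57], [-1.32, 4.46], [0.12, 2], [-2.74, 2.74]. Speed limits (rad/s): [2.22, 2.22, 3.01, 3.01, 3.14, 3.14, 3.14].

### API

Orientations are given as a rotation vector (axis times angle).
In Python, from cell import observe, get_image, camera_params, sign_off, silhouettes, grasp_offset gives the robot as it stands. The module is installed in compiled form; this text tells all that it offers.
- The arm moves only by the tool jog_arm, never from a script. Its argument "motion" is a list that holds one entry, the list of rows, each a list of 7 numbers: the shift along the tool's x, y, z in m, then the turn, a rotation vector about the tool's x, y, z in rad, then the closure, from -1 (fully open) to 1 (shut), so that 0 is half open. In form: [[[dx, dy, dz, wx, wy, wz, hand], ...]]. A call has 1 to 10 rows; each row is the pose to reach, as a shift and turn from the pose commanded when the call began, along the tool's axes at that moment; what a row does not reach only later rows make up. A row lasts 1/12 s, in which the tool goes at most 41.7 mm and 7.16 degrees, less where a joint would pass 70% of its speed; a pose out of reach is approached as far as the arm can. A call with a gripper value outside its range is refused whole. The fingers move at their own pace and stop on an object; "force" is the grip in N (left out, the last holds). Time passes only in rows, so rows that repeat a pose let the fingers close. It gives the time, the measured TCP pose, the force, the opening and the grip force at its end, in the units of the state.
- observe(): the state, without advancing time (a new reading comes with each control period).
- get_image(name): name is "side" or "top" or "wrist"; returns the picture (420x560x3 uint8, red, green, blue); there is no depth.
- camera_params(name): a dict with "vertical_fov" (degrees; the focal length in pixels is half the picture's height over the tangent of half this angle, whatever the lens; pixels are square), "cx", "cy" (the principal point, pixels), "T" (4x4, takes a point from camera to world coordinates). Camera axes: x right, y down, z forward; pixel columns grow to the right and rows downward; lengths in m; the calibration is good to about 2 mm. The wrist camera is an equidistant fisheye: a pixel r from the principal point sees the ray r / f radians off the axis. A picture is of the moment at which its call begins: read the wrist's pose just before it. camera_params takes no time and is no camera call; for the wrist camera it gives the pose at the moment of the call.
- sign_off(): hands the job in; it is judged then, once.
Trained networks look in the newest picture that a camera, given by its name, has taken for a name from the list of things; names that differ only in an ending like _2 or _b are one class to them, and where a whole thing is asked for, a point or a joint stands for the part that bears it (a point fixed in the world has none). Each returns a list of dicts, best first, with "p" (0 to 1); they miss things now and then, are a little off and sometimes report something else, mostly with a low value. They report only what shows in the picture. A call takes as long as a camera call. They do not tell look-alikes from the thing itself.
- silhouettes(query, camera): "mask" (420x560 bool, what is visible of it) and "pixel" ([column, row] in pixels, amid what is visible of it).
The state is a dict: "clock": time; "joints": joint angles; "dq": joint speeds; "joint_efforts": joint torques, N m; "position": TCP position; "ee_rot": TCP orientation; "force": force on the tool from outside, world axes, zero at the start; "ft_torque": the same for the moment, N m; "width": opening from 0.0 (shut) to 1.0 (fully open); "gripper_force": force on a finger pad.
Only numpy, scipy, OpenCV 4.12 (cv2) and the standard library are available. Lean on these libraries where they do the work, as an engineer would, in place of code of your own. Each camera call takes 0.05 s, during which the arm holds its last target. There are 200 camera calls.

## Working session

There is one attempt and no reset: what is moved stays moved. The work goes in short steps, Python scripts to look and compute and a tool call to move; the robot and the scene stay as the last step left them, time stands still between calls to the robot, and variables do not carry over. Pictures are saved under pics/ and viewed, at most 10 in all, crops included, and the job is handed in when it is done.

Besides the shell and the picture viewer there is one more tool, called as name(argument=value, ...), one argument or row to a line, values as JSON. jog_arm: Moves the arm, as the interface text tells. Its arguments: {"type":"object","properties":{"motion":{"type":"array"},"force":{"type":"number"}},"required":["motion"]}

```bash
mkdir -p pics
python3 - <<'E'
from cell import *
import cv2,numpy as np
a=[get_image(n) for n in("top","side")]
cv2.imwrite("pics/top.png",a[0][:,:,::-1]);cv2.imwrite("pics/side.png",a[1][:,:,::-1])
for n in("top","side","wrist"):
    c=camera_params(n);print(n,c["vertical_fov"],c["cx"],c["cy"],np.round(c["T"],4).tolist())
print(grasp_offset,observe())
E
```

```text
top 42.92743435797918 278.03684767027363 210.16262169489775 [[-0.0242, -0.9815, 0.1897, 0.1872], [-0.9996, 0.0263, 0.0083, -0.0027], [-0.0131, -0.1894, -0.9818, 1.829], [0.0, 0.0, 0.0, 1.0]]
side 50.59606960562646 285.1069736374281 214.5168281533609 [[-0.4085, 0.6689, -0.6211, 1.3759], [0.9127, 0.3085, -0.268, 0.3835], [0.0123, -0.6763, -0.7365, 1.0779], [0.0, 0.0, 0.0, 1.0]]
wrist 65.70646984690485 274.84152638278374 205.77245276100595 [[0.295, -0.9117, -0.286, 0.2619], [-0.9555, -0.2821, -0.0865, -0.5721], [-0.0018, 0.2988, -0.9543, 0.3846], [0.0, 0.0, 0.0, 1.0]]
0.0188 {'clock': 0.1, 'joints': array([ 1.17041417,  0.4351427 ,  0.02500814,  1.57397694, -0.01160876,
        1.13400745, -0.07509083]), 'dq': array([ 0.00023152, -0.00126819, -0.0010312 , -0.00341365, -0.00076157,
        0.00201594, -0.00114483]), 'joint_efforts': array([ 4.80614224e-03, -6.69129682e+01,  9.88842398e-01, -3.15145218e+01,
       -6.05179416e-02,  3.74697754e-02, -2.72314864e-07]), 'position': array([ 0.18317858, -0.59708778,  0.22604172]), 'ee_rot': array([-3.10552389e+00, -4.65681384e-01,  5.28703902e-04]), 'force': array([ 0.29364608, -0.56347692, -0.07749979]), 'ft_torque': array([ 0.02446249, -0.01226008, -0.00577446]), 'gripper_force': 0.0, 'width': 1.0009535490319001}
```

View pics/top.png

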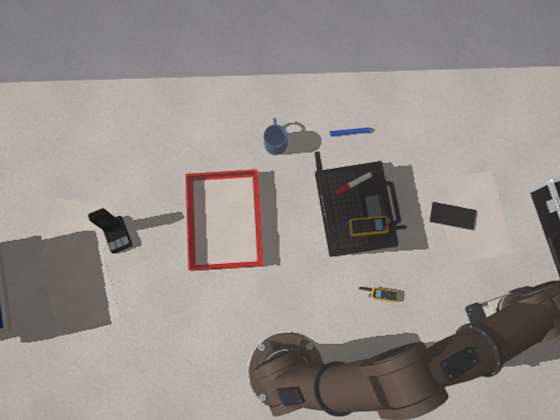

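View pics/side.png

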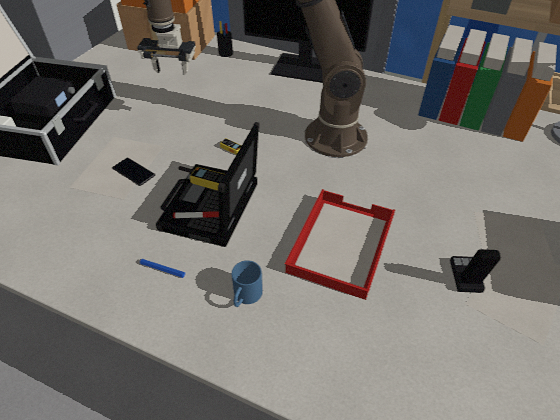

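The top view shows the laptop (360,210) with its lid upright at column 318 and the tray at (224,220). Radio candidates are the one on the keyboard (368,227) and a small one on the desk (385,294). Marker candidates are white with a red cap (354,183) and a blue one (352,131). I choose the radio and the white marker on the keyboard.

```bash
cat > h.py <<'E'
from cell import *
import cv2,numpy as np
def rays(px,n,c=None):
    c=c or camera_params(n);f=210/np.tan(np.radians(c["vertical_fov"]/2))
    d=np.atleast_2d(np.asarray(px,float))-[c["cx"],c["cy"]]
    if n=="wrist":
        r=np.linalg.norm(d,axis=1,keepdims=True)+1e-9;t=r/f
        v=np.hstack([d/r*np.sin(t),np.cos(t)])
    else:
        v=np.hstack([d/f,np.ones((len(d),1))]);v/=np.linalg.norm(v,axis=1,keepdims=True)
    T=np.array(c["T"]);return T[:3,3],v@T[:3,:3].T
def plane(px,n,z,c=None):
    o,v=rays(px,n,c);return o+v*((z-o[2])/v[:,2])[:,None]
def tri(rs):
    A=sum(np.eye(3)-np.outer(v,v) for o,v in rs);b=sum((np.eye(3)-np.outer(v,v))@o for o,v in rs)
    p=np.linalg.solve(A,b);return p,[np.linalg.norm(np.cross(p-o,v)) for o,v in rs]
def rect(mask,n,z,c=None):
    ys,xs=np.nonzero(mask);P=plane(np.c_[xs,ys],n,z,c)[:,:2]
    (cx,cy),(w,h),a=cv2.minAreaRect((P*1000).astype(np.float32))
    if w<h:w,h,a=h,w,a+90
    return np.round([cx/1000,cy/1000,w/1000,h/1000,a],3)
E
python3 - <<'E'
from h import *
Z=dict(radio=.07,marker=.05,tray=.045,laptop=.036,lid=.1,phone=.009,mug=.09,handset=.1)
for n in("top","side"):
    im=get_image(n)
    for q in Z:
        for s in silhouettes(q,n)[:4]:
            print(n,q,round(s["p"],2),np.round(s["pixel"]),s["mask"].sum(),rect(s["mask"],n,Z[q]))
    if n=="top":cv2.imwrite("pics/topc.png",cv2.resize(im[140:315,260:430,::-1],None,fx=3.4,fy=3.4,interpolation=cv2.INTER_CUBIC))
    else: cv2.imwrite("pics/sidec.png",cv2.resize(im[110:260,140:340,::-1],None,fx=4,fy=4,interpolation=cv2.INTER_CUBIC))
E
```

```text
top radio 0.73 [383. 296.] 339 [ 2.41e-01 -3.09e-01  1.19e-01  3.80e-02  8.23e+01]
top radio 0.71 [370. 227.] 821 [ 4.6700e-01 -3.1600e-01  1.9100e-01  6.2000e-02  9.5155e+01]
top radio 0.48 [348. 184.] 188 [ 6.1500e-01 -2.4500e-01  1.3800e-01  2.1000e-02  1.1906e+02]
top marker 0.78 [348. 135.] 183 [ 8.0300e-01 -2.4200e-01  1.3400e-01  1.9000e-02  9.3342e+01]
top marker 0.61 [356. 182.] 241 [ 6.19000e-01 -2.50000e-01  1.43000e-01  2.00000e-02  1.16336e+02]
top tray 0.63 [221. 218.] 7123 [0.506 0.199 0.336 0.249 2.118]
top laptop 0.66 [355. 204.] 5588 [ 0.568 -0.262  0.37   0.267  7.744]
top lid 0.67 [325. 205.] 614 [ 0.544 -0.146  0.348  0.021  7.689]
top phone 0.85 [451. 217.] 861 [ 5.0300e-01 -5.9000e-01  1.5100e-01  7.1000e-02  7.6743e+01]
top mug 0.84 [274. 139.] 614 [7.7800e-01 1.5000e-02 1.2100e-01 7.8000e-02 1.7843e+02]
top handset 0.95 [111. 229.] 1076 [ 0.476  0.558  0.173  0.092 34.2  ]
top handset 0.72 [453. 217.] 921 [ 4.8700e-01 -5.6000e-01  1.4600e-01  7.0000e-02  7.6403e+01]
top handset 0.56 [354. 203.] 5416 [ 0.555 -0.254  0.357  0.256  7.521]
side radio 0.73 [203. 1
[... 188 characters left out ...]
267.] 255 [ 8.3900e-01 -2.2200e-01  1.3800e-01  2.1000e-02  9.3837e+01]
side marker 0.49 [192. 216.] 220 [ 6.24000e-01 -2.45000e-01  1.32000e-01  2.60000e-02  1.14755e+02]
side tray 0.82 [342. 244.] 7526 [0.522 0.203 0.364 0.251 2.226]
side laptop 0.79 [219. 205.] 5722 [ 0.4   -0.277  0.627  0.27   8.03 ]
side lid 0.58 [239. 179.] 2105 [ 0.438 -0.18   0.539  0.095  8.033]
side phone 0.72 [132. 168.] 576 [ 5.0700e-01 -5.8200e-01  1.5400e-01  7.2000e-02  7.7815e+01]
side mug 0.89 [246. 280.] 1215 [8.0200e-01 3.0000e-02 1.4400e-01 8.0000e-02 3.2038e+01]
side handset 0.61 [473. 269.] 1536 [  0.517   0.584   0.152   0.141 114.566]
side handset 0.53 [339. 245.] 7575 [0.567 0.211 0.344 0.24  2.3  ]
```

View pics/topc.png

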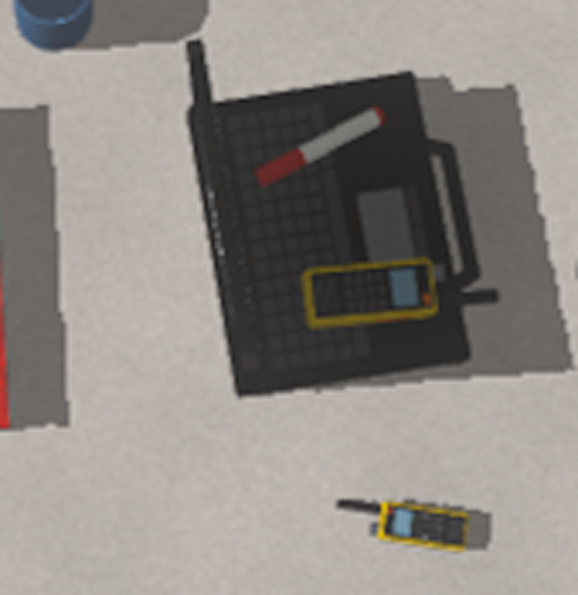

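View pics/sidec.png

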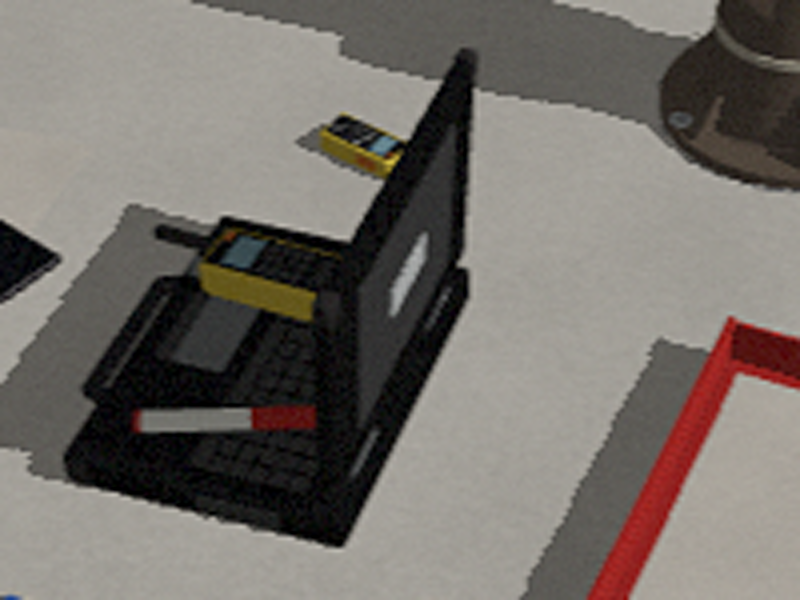

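The close crops show the choice is right: the large yellow radio has its antenna toward the front (482,296 in topc), and the marker is white with a red cap (320,145). Next I triangulate their corners.

```bash
cat >> h.py <<'E'
from scipy.spatial.transform import Rotation as R
def rel(p,yaw,o=None,pitch=None):
    """shift, turn in tool axes to reach TCP p pointing down, tool y at heading yaw (deg)"""
    o=o or observe();A=R.from_rotvec(o["ee_rot"]);a=np.radians(yaw)
    y=np.array([np.cos(a),np.sin(a),0]);z=np.array([0,0,-1.]);B=R.from_matrix(np.c_[np.cross(y,z),y,z])
    return np.round(A.inv().apply(np.array(p)-o["position"]),4),np.round((A.inv()*B).as_rotvec(),4)
E
python3 - <<'E'
from h import *
t=lambda x,y:rays([260+(x+.5)/3.4-.5,140+(y+.5)/3.4-.5],"top");s=lambda x,y:rays([140+(x+.5)/4-.5,110+(y+.5)/4-.5],"side")
for n,a,b in[("radio -y+x corner",(432,258),(200,265)),("radio -y-x",(437,316),(225,219)),("ant tip",(497,294),(157,232)),("marker white end",(380,115),(137,418)),("marker boundary",(302,158),(250,418)),("lid corner",(195,42),(335,295)),("base near corner front",(411,73),(68,462))]:
    (o1,v1),(o2,v2)=t(*a),s(*b);p,e=tri([(o1,v1[0]),(o2,v2[0])]);print(n,np.round(p,3),np.round(e,4))
print("lid far edge",end=" ")
for q in [(304,268),(432,258),(437,316),(310,328)]:print(np.round(plane([260+q[0]/3.4,140+q[1]/3.4],"top",.07),3))
print(rel([.465,-.33,.36],5))
E
```

```text
radio -y+x corner [ 0.498 -0.348  0.068] [0.0026 0.0026]
radio -y-x [ 0.442 -0.353  0.072] [0.0019 0.0019]
ant tip [ 0.464 -0.414  0.052] [0.0011 0.0011]
marker white end [ 0.651 -0.311  0.046] [0.0008 0.0008]
marker boundary [ 0.61  -0.232  0.042] [0.0005 0.0005]
lid corner [ 0.663 -0.108  0.271] [0.0046 0.0046]
base near corner front [ 0.699 -0.348  0.026] [0.0018 0.0018]
lid far edge [[ 0.491 -0.225  0.07 ]]
[[ 0.498 -0.351  0.07 ]]
[[ 0.44  -0.353  0.07 ]]
[[ 0.432 -0.228  0.07 ]]
(array([ 0.3477, -0.1731, -0.1333]), array([ 0.    ,  0.    , -1.3604]))
```

Heights check out: the radio top is at 0.07, the marker axis at about 0.044 and the lid edge at about 0.27. The radio body centre is at (0.465,-0.289) with its axis at about 94°.

```bash
python3 -c "
from h import *
print(rel([.465,-.289,.20],4))"
```

```text
(array([ 0.3597, -0.2123,  0.0267]), array([ 0.    ,  0.    , -1.3429]))
```

jog_arm(
  motion=[
    [[0.036, -0.021, 0.003, 0, 0, -0.12, -1], [0.072, -0.042, 0.005, 0, 0, -0.24, -1], [0.108, -0.064, 0.008, 0, 0, -0.36, -1], [0.144, -0.085, 0.011, 0, 0, -0.48, -1], [0.18, -0.106, 0.013, 0, 0, -0.6, -1], [0.216, -0.127, 0.016, 0, 0, -0.72, -1], [0.252, -0.148, 0.019, 0, 0, -0.84, -1], [0.288, -0.17, 0.021, 0, 0, -0.96, -1], [0.324, -0.191, 0.024, 0, 0, -1.08, -1], [0.36, -0.212, 0.027, 0, 0, -1.2, -1]],
  ],
)

```text
clock: 1.83
position: [0.4651, -0.2892, 0.2002]
ee_rot: [2.294, 2.145, 0.0]
force: [-0.0, -1.0, 0.4]
width: 1.001
gripper_force: 0.0
```

```bash
python3 -c "
from h import *
o=observe();print(o['clock'],o['position'],o['joints'],o['force']);print(rel([.465,-.289,.20],4,o))"
```

```text
1.8333 [ 0.46507772 -0.28917054  0.20015912] [ 0.73925119  0.3645265  -0.37105529  1.77547843  0.15185257  1.02871339
  0.244441  ] [-0.00576422 -1.0204987   0.403405  ]
(array([ 0.0002, -0.0001,  0.0002]), array([ 0.0007,  0.0006, -0.1373]))
```

jog_arm(
  motion=[
    [[0, 0, 0, 0, 0, -0.12, -1], [0, 0, 0, 0, 0, -0.137, -1], [0, 0, 0, 0, 0, -0.137, -1]],
  ],
)

```text
clock: 2.08
position: [0.4638, -0.291, 0.1998]
ee_rot: [-2.151, -2.29, 0.001]
force: [-0.8, -1.0, -0.3]
width: 0.997
gripper_force: 0.0
```

Run:
```python
from h import *
c=camera_params("wrist");im=get_image("wrist");cv2.imwrite("pics/w1.png",im[:,:,::-1])
print(np.round(c["T"],3).tolist())
for q,z in(("radio",.07),("marker",.045)):
    for s in silhouettes(q,"wrist"):print(q,s["p"],s["pixel"],rect(s["mask"],"wrist",z,c))
print(observe()["position"])
```

```text
[[0.998, 0.061, 0.019, 0.46], [0.064, -0.952, -0.298, -0.209], [-0.0, 0.299, -0.954, 0.358], [0.0, 0.0, 0.0, 1.0]]
radio 0.67 [276.2, 195.7] [ 4.690e-01 -3.060e-01  1.650e-01  5.600e-02  9.372e+01]
radio 0.56 [94.0, 199.2] [ 2.8000e-01 -2.9900e-01  1.1100e-01  4.2000e-02  8.1679e+01]
radio 0.26 [340.7, 28.9] [ 0.538 -0.108  0.521  0.098  8.8  ]
marker 0.93 [532.6, 168.2] [ 7.800e-01 -2.440e-01  1.290e-01  2.800e-02  9.543e+01]
marker 0.79 [425.8, 156.4] [ 6.22000e-01 -2.49000e-01  1.47000e-01  2.00000e-02  1.17064e+02]
[ 0.46298195 -0.2921941   0.19985811]
```

View pics/w1.png

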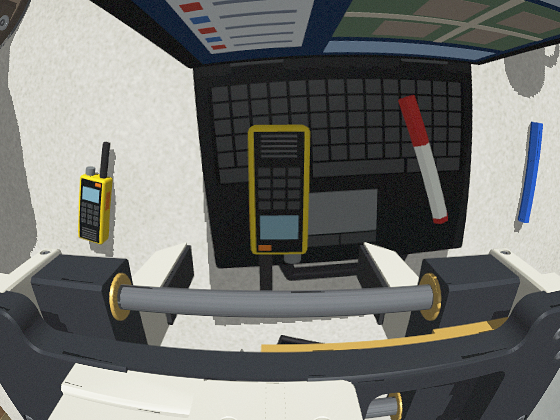

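The wrist view shows the radio body between (248,126) and (308,254) and the marker between (408,98) and (441,221), both clear of the lid.

Run:
```python
from h import *
c=camera_params("wrist")
print(np.round(plane([(248,126),(309,126),(308,254),(251,254)],"wrist",.07,c),3)[:,:2].tolist(),np.round(plane([(408,98),(441,221)],"wrist",.044,c),3).tolist())
o=observe();print(o["position"],rel([.466,-.288,.041],4,o))
```

```text
[[0.437, -0.228], [0.49, -0.224], [0.5, -0.348], [0.444, -0.351]] [[0.592, -0.187, 0.044], [0.654, -0.315, 0.044]]
[ 0.46298195 -0.2921941   0.19985811] (array([0.0041, 0.0033, 0.1589]), array([-0.0005,  0.0006, -0.0115]))
```

jog_arm(
  motion=[
    [[0.001, 0.002, 0.03, 0, 0, 0, -1], [0.001, 0.002, 0.06, 0, 0, 0, -1], [0.001, 0.002, 0.09, 0, 0, 0, -1], [0.001, 0.002, 0.115, 0, 0, 0, -1], [0.001, 0.002, 0.135, 0, 0, 0, -1], [0.001, 0.002, 0.148, 0, 0, 0, -1], [0.001, 0.002, 0.156, 0, 0, 0, -1], [0.001, 0.002, 0.158, 0, 0, 0, -1], [0.001, 0.002, 0.158, 0, 0, 0, -1]],
  ],
)

```text
clock: 2.98
position: [0.4655, -0.2902, 0.0418]
ee_rot: [-2.151, -2.289, 0.001]
force: [-0.3, -0.1, 1.2]
width: 0.998
gripper_force: 0.0
```

jog_arm(
  motion=[
    [[0, 0, 0, 0, 0, 0, 0], [0, 0, 0, 0, 0, 0, 0.3], [0, 0, 0, 0, 0, 0, 1], [0, 0, 0, 0, 0, 0, 1], [0, 0, 0, 0, 0, 0, 1], [0, 0, 0, 0, 0, 0, 1], [0, 0, -0.005, 0, 0, 0, 1], [0, 0, -0.015, 0, 0, 0, 1], [0, 0, -0.03, 0, 0, 0, 1], [0, 0, -0.045, 0, 0, 0, 1]],
  ],
  force=30,
)

```text
clock: 3.82
position: [0.4652, -0.2892, 0.0875]
ee_rot: [-2.148, -2.29, 0.001]
force: [0.0, -0.5, -3.8]
width: 0.61
gripper_force: 30.0
```

jog_arm(
  motion=[
    [[0, 0, -0.03, 0, 0, 0, 1], [0, 0, -0.06, 0, 0, 0, 1], [0, 0, -0.09, 0, 0, 0, 1], [0, 0, -0.12, 0, 0, 0, 1], [0, 0, -0.15, 0, 0, 0, 1], [0, 0, -0.18, 0, 0, 0, 1], [0, 0, -0.21, 0, 0, 0, 1], [0, 0, -0.24, 0, 0, 0, 1], [0, 0, -0.265, 0, 0, 0, 1], [0, 0, -0.275, 0, 0, 0, 1]],
  ],
)

```text
clock: 4.65
position: [0.4665, -0.2895, 0.3662]
ee_rot: [2.146, 2.288, 0.002]
force: [-0.1, -0.8, -4.2]
width: 0.608
gripper_force: 30.0
```

jog_arm(
  motion=[
    [[0.02, 0, 0, 0, 0, 0, 1], [0.05, 0.001, 0, 0, 0, 0, 1], [0.08, 0.002, 0, 0, 0, 0, 1], [0.11, 0.003, 0, 0, 0, 0.01, 1], [0.14, 0.004, 0, 0, 0, 0.01, 1], [0.17, 0.005, 0, 0, 0, 0.02, 1], [0.2, 0.006, 0, 0, 0, 0.02, 1], [0.23, 0.007, 0, 0, 0, 0.03, 1], [0.26, 0.007, 0, 0, 0, 0.03, 1], [0.29, 0.008, 0, 0, 0, 0.035, 1]],
  ],
)

```text
clock: 5.48
position: [0.4541, 0.0017, 0.3612]
ee_rot: [-2.188, -2.253, 0.002]
force: [0.4, 0.1, -5.1]
width: 0.612
gripper_force: 30.0
```

```bash
python3 -c "
from h import *
o=observe();print(o['clock'],o['position'],o['width'],o['force']);print(rel([.44,.232,.36],2,o))"
```

```text
5.4833 [0.45405453 0.00174591 0.36120418] 0.612433160857568 [ 0.38863222  0.0583029  -5.07379809]
(array([ 0.2306, -0.0073,  0.0011]), array([-0.0016,  0.0004, -0.0057]))
```

jog_arm(
  motion=[
    [[0.03, -0.001, 0, 0, 0, 0, 1], [0.06, -0.002, 0, 0, 0, 0, 1], [0.09, -0.003, 0, 0, 0, 0, 1], [0.12, -0.004, 0, 0, 0, 0, 1], [0.15, -0.005, 0, 0, 0, 0, 1], [0.18, -0.006, 0, 0, 0, 0, 1], [0.205, -0.006, 0, 0, 0, 0, 1], [0.224, -0.007, 0, 0, 0, 0, 1], [0.231, -0.007, 0, 0, 0, 0, 1], [0.231, -0.007, 0, 0, 0, 0, 1]],
  ],
)

```text
clock: 6.32
position: [0.4405, 0.2326, 0.3612]
ee_rot: [-2.184, -2.256, 0.002]
force: [0.7, -0.1, -4.5]
width: 0.61
gripper_force: 30.0
```

Run:
```python
from h import *
o=observe();print(o['position'])
T={n:(camera_params(n),get_image(n),silhouettes("tray",n),silhouettes("radio",n)) for n in("top","side","wrist")}
for n,(c,im,t,r) in T.items():
    for s in t[:1]:print(n,s["p"],s["pixel"],rect(s["mask"],n,.045,c))
    for s in r[:2]:print(n,"radio",s["p"],s["pixel"],rect(s["mask"],n,.35,c))
cv2.imwrite("pics/w2.png",T["wrist"][1][:,:,::-1])
```

```text
[0.44051227 0.23259132 0.36121357]
top 0.77 [237.6, 196.7] [0.506 0.196 0.338 0.251 1.442]
top radio 0.74 [381.1, 295.8] [ 2.3300e-01 -2.5900e-01  1.0400e-01  3.2000e-02  7.9846e+01]
top radio 0.74 [453.4, 216.7] [ 4.4500e-01 -4.7900e-01  1.2600e-01  6.0000e-02  7.5661e+01]
side 0.56 [342.0, 243.2] [0.522 0.202 0.362 0.249 2.038]
side radio 0.74 [382.0, 144.5] [4.25000e-01 1.99000e-01 1.88000e-01 9.10000e-02 1.00496e+02]
side radio 0.74 [227.3, 145.9] [ 6.010e-01 -1.080e-01  5.700e-02  3.900e-02  8.336e+01]
wrist 0.85 [358.8, 141.2] [0.51  0.203 0.336 0.249 1.586]
wrist radio 0.94 [273.3, 227.1] [4.4300e-01 2.2700e-01 1.3300e-01 7.1000e-02 9.1674e+01]
wrist radio 0.2 [337.6, 340.6] [4.88000e-01 1.64000e-01 1.30000e-02 7.00000e-03 1.77409e+02]
```

View pics/w2.png

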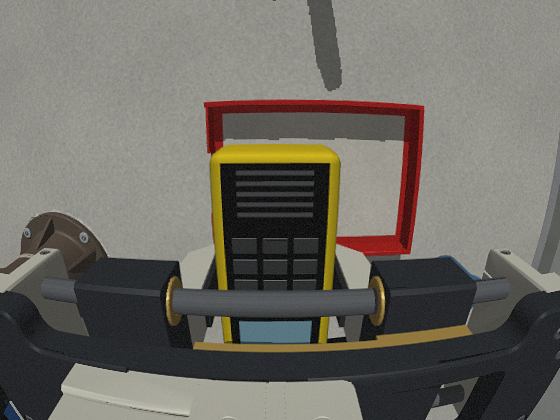

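The radio is held level over the tray. The tray centre agrees in two views, at about (0.508, 0.20).

jog_arm(
  motion=[
    [[0, 0, 0.03, 0, 0, 0, 1], [0, 0, 0.065, 0, 0, 0, 1], [0, 0, 0.1, 0, 0, 0, 1], [0, 0, 0.135, 0, 0, 0, 1], [0, 0, 0.17, 0, 0, 0, 1], [0, 0, 0.205, 0, 0, 0, 1], [0, 0, 0.24, 0, 0, 0, 1], [0, 0, 0.27, 0, 0, 0, 1], [0, 0, 0.295, 0, 0, 0, 1], [0, 0, 0.31, 0, 0, 0, 1]],
  ],
)

```text
clock: 7.6
position: [0.4409, 0.2299, 0.0492]
ee_rot: [-2.189, -2.252, 0.004]
force: [0.1, 0.2, -3.8]
width: 0.605
gripper_force: 30.0
```

jog_arm(
  motion=[
    [[0, 0, 0.008, 0, 0, 0, 1], [0, 0, 0.016, 0, 0, 0, 1], [0, 0, 0.022, 0, 0, 0, 1], [0, 0, 0.027, 0, 0, 0, 1], [0, 0, 0.031, 0, 0, 0, 1], [0, 0, 0.034, 0, 0, 0, 1], [0, 0, 0.037, 0, 0, 0, 1], [0, 0, 0.037, 0, 0, 0, 1]],
  ],
)

```text
clock: 8.27
position: [0.4417, 0.2309, 0.0147]
ee_rot: [2.189, 2.253, -0.0]
force: [-0.3, 0.4, -4.5]
width: 0.608
gripper_force: 30.0
```

Not touching yet, so I lower in small steps.

jog_arm(
  motion=[
    [[0, 0, 0.0015, 0, 0, 0, 1], [0, 0, 0.003, 0, 0, 0, 1], [0, 0, 0.003, 0, 0, 0, 1]],
  ],
)

```text
clock: 8.52
position: [0.4417, 0.231, 0.0118]
ee_rot: [2.189, 2.253, -0.0]
force: [-0.1, -0.6, -4.2]
width: 0.607
gripper_force: 30.0
```

jog_arm(
  motion=[
    [[0, 0, 0.001, 0, 0, 0, 1], [0, 0, 0.001, 0, 0, 0, 1]],
  ],
)

```text
clock: 8.68
position: [0.4417, 0.231, 0.0108]
ee_rot: [2.189, 2.253, -0.0]
force: [0.4, -0.6, -3.7]
width: 0.608
gripper_force: 30.0
```

jog_arm(
  motion=[
    [[0, 0, 0.001, 0, 0, 0, 1], [0, 0, 0.001, 0, 0, 0, 1]],
  ],
)

```text
clock: 8.85
position: [0.4418, 0.2311, 0.0102]
ee_rot: [2.189, 2.253, 0.0]
force: [-1.3, -0.9, 2.2]
width: 0.606
gripper_force: 30.0
```

jog_arm(
  motion=[
    [[0, 0, 0.001, 0, 0, 0, 1], [0, 0, 0.001, 0, 0, 0, 1]],
  ],
)

```text
clock: 9.02
position: [0.4418, 0.2311, 0.0101]
ee_rot: [2.188, 2.252, 0.0]
force: [-4.1, -4.1, 19.8]
width: 0.609
gripper_force: 30.0
```

Contact. I ease off slightly, open and lift.

jog_arm(
  motion=[
    [[0, 0, -0.001, 0, 0, 0, 1], [0, 0, -0.001, 0, 0, 0, -0.3], [0, 0, -0.001, 0, 0, 0, -0.6], [0, 0, -0.001, 0, 0, 0, -1], [0, 0, -0.001, 0, 0, 0, -1], [0, 0, -0.02, 0, 0, 0, -1], [0, 0, -0.05, 0, 0, 0, -1], [0, 0, -0.085, 0, 0, 0, -1], [0, 0, -0.12, 0, 0, 0, -1], [0, 0, -0.155, 0, 0, 0, -1]],
  ],
)

```text
clock: 9.85
position: [0.4412, 0.231, 0.1653]
ee_rot: [-2.188, -2.253, 0.001]
force: [0.0, -0.1, -0.1]
width: 1.0
gripper_force: 0.0
```

jog_arm(
  motion=[
    [[0, 0, -0.04, 0, 0, 0, -1], [0, 0, -0.08, 0, 0, 0, -1], [0, 0, -0.12, 0, 0, 0, -1], [0, 0, -0.15, 0, 0, 0, -1], [0, 0, -0.17, 0, 0, 0, -1], [0, 0, -0.17, 0, 0, 0, -1]],
  ],
)

```text
clock: 10.35
position: [0.443, 0.2325, 0.3383]
ee_rot: [2.187, 2.252, 0.01]
force: [1.0, -0.1, -0.0]
width: 1.002
gripper_force: 0.0
```

Run:
```python
from h import *
o=observe();print(o['clock'],o['position'],o['width'])
for n in("wrist","side"):
    c=camera_params(n);get_image(n)
    for s in silhouettes("radio",n)[:2]:print(n,s["p"],s["pixel"],rect(s["mask"],n,.038,c))
# marker centre ~ (.622,-.250), axis 117 deg -> tool y heading 27
print(rel([.622,-.250,.335],27,o))
```

```text
10.35 [0.44304534 0.23251642 0.33831694] 1.0023340806426804
wrist 0.83 [270.5, 169.0] [4.4300e-01 2.0600e-01 1.8400e-01 5.6000e-02 9.1445e+01]
side 0.75 [230.0, 146.8] [ 2.6700e-01 -3.2000e-01  9.2000e-02  6.3000e-02  8.2348e+01]
side 0.74 [356.5, 229.1] [4.5900e-01 2.0600e-01 1.8400e-01 8.0000e-02 9.1793e+01]
(array([-0.4875,  0.1649,  0.003 ]), array([ 0.007 , -0.0014, -0.4424]))
```

Radio is lying in the tray. Now for the marker.

jog_arm(
  motion=[
    [[-0.02, 0.005, 0, 0, 0, -0.02, -1], [-0.05, 0.015, 0, 0, 0, -0.05, -1], [-0.085, 0.03, 0, 0, 0, -0.08, -1], [-0.12, 0.04, 0, 0, 0, -0.12, -1], [-0.155, 0.05, 0, 0, 0, -0.15, -1], [-0.19, 0.065, 0, 0, 0, -0.18, -1], [-0.225, 0.076, 0, 0, 0, -0.21, -1], [-0.26, 0.088, 0, 0, 0, -0.24, -1], [-0.295, 0.1, 0, 0, 0, -0.27, -1], [-0.33, 0.112, 0, 0, 0, -0.3, -1]],
  ],
)

```text
clock: 11.38
position: [0.5629, -0.0975, 0.3322]
ee_rot: [-1.824, -2.555, 0.002]
force: [1.0, 1.3, 1.1]
width: 1.0
gripper_force: 0.0
```

jog_arm(
  motion=[
    [[-0.035, 0.02, 0, 0, 0, -0.04, -1], [-0.07, 0.04, 0, 0, 0, -0.07, -1], [-0.1, 0.06, 0, 0, 0, -0.1, -1], [-0.12, 0.08, 0, 0, 0, -0.12, -1], [-0.13, 0.09, 0, 0, 0, -0.14, -1], [-0.132, 0.095, 0, 0, 0, -0.142, -1], [-0.132, 0.095, 0, 0, 0, -0.142, -1]],
  ],
)

```text
clock: 11.97
position: [0.696, -0.1892, 0.3312]
ee_rot: [-1.64, -2.676, 0.0]
force: [-0.3, -0.0, -0.6]
width: 1.0
gripper_force: 0.0
```

Run:
```python
from h import *
o=observe();print(o['clock'],o['position'],o['joints'],o['force'])
c=camera_params("wrist");get_image("wrist")
for q,z in(("marker",.045),):
    for s in silhouettes(q,"wrist")[:3]:print(q,s["p"],s["pixel"],rect(s["mask"],"wrist",z,c))
print(rel([.622,-.250,.335],27,o))
```

```text
11.9667 [ 0.69602036 -0.1892317   0.33116738] [ 0.49952206  0.62707756 -0.61583286  1.0774441   0.3443544   1.53553237
  0.43655474] [-0.25750807 -0.03789265 -0.5785728 ]
marker 0.85 [212.1, 178.2] [ 6.22000e-01 -2.49000e-01  1.43000e-01  2.00000e-02  1.16882e+02]
marker 0.78 [327.4, 226.9] [ 8.0700e-01 -2.3900e-01  1.3400e-01  1.8000e-02  9.4747e+01]
(array([-0.0205, -0.0935, -0.0037]), array([-0.0021, -0.0029, -0.0001]))
```

jog_arm(
  motion=[
    [[-0.015, -0.03, 0, 0, 0, 0, -1], [-0.025, -0.06, 0, 0, 0, 0, -1], [-0.032, -0.085, 0.005, 0, 0, 0, -1], [-0.035, -0.0935, 0.02, 0, 0, 0, -1], [-0.035, -0.0935, 0.05, 0, 0, 0, -1], [-0.035, -0.0935, 0.08, 0, 0, 0, -1], [-0.035, -0.0935, 0.11, 0, 0, 0, -1], [-0.035, -0.0935, 0.14, 0, 0, 0, -1], [-0.035, -0.0935, 0.16, 0, 0, 0, -1], [-0.035, -0.0935, 0.17, 0, 0, 0, -1]],
  ],
)

```text
clock: 12.9
position: [0.6258, -0.2625, 0.1615]
ee_rot: [-1.64, -2.676, 0.002]
force: [-0.5, -0.4, 1.5]
width: 1.001
gripper_force: 0.0
```

Run:
```python
from h import *
o=observe();print(o['clock'],o['position'],o['force'])
c=camera_params("wrist");get_image("wrist")
for s in silhouettes("marker","wrist")[:3]:print(s["p"],s["pixel"],rect(s["mask"],"wrist",.045,c))
print(rel([.628,-.262,.039],27,o))
cv2.imwrite("pics/s3.png",cv2.resize(get_image("side")[20:260,120:400,::-1],None,fx=2.5,fy=2.5))
```

```text
12.9 [ 0.62580115 -0.26254692  0.16145399] [-0.52577774 -0.44409558  1.5212707 ]
0.94 [273.7, 176.3] [ 6.22000e-01 -2.49000e-01  1.44000e-01  2.00000e-02  1.16659e+02]
0.65 [440.5, 231.3] [ 7.9100e-01 -2.2100e-01  8.8000e-02  2.1000e-02  9.4823e+01]
(array([-0.0008,  0.0026,  0.1224]), array([-0.0031, -0.0022,  0.0001]))
```

View pics/s3.png

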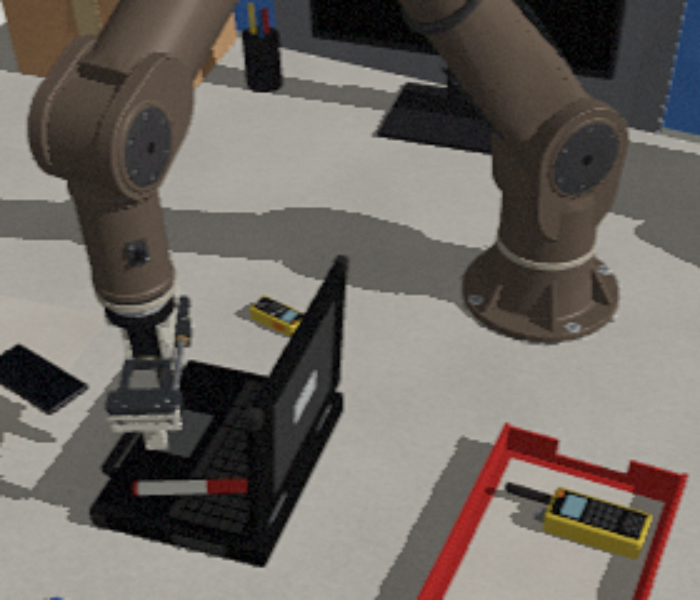

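The radio lies flat in the tray (600,520) and the arm is clear of the lid. I descend on the marker.

jog_arm(
  motion=[
    [[0, 0.002, 0.025, 0, 0, 0, -1], [0, 0.003, 0.05, 0, 0, 0, -1], [0, 0.003, 0.075, 0, 0, 0, -1], [0, 0.003, 0.095, 0, 0, 0, -1], [0, 0.003, 0.108, 0, 0, 0, -0.5], [0, 0.003, 0.116, 0, 0, 0, -0.2], [0, 0.003, 0.12, 0, 0, 0, 0], [0, 0.003, 0.121, 0, 0, 0, 0.2], [0, 0.003, 0.121, 0, 0, 0, 0.3], [0, 0.003, 0.121, 0, 0, 0, 0.4]],
  ],
  force=10,
)

```text
clock: 13.88
position: [0.6318, -0.2623, 0.0442]
ee_rot: [1.641, 2.677, 0.001]
force: [0.1, -0.0, 0.2]
width: 0.617
gripper_force: 0.0
```

jog_arm(
  motion=[
    [[0, 0, 0, 0, 0, 0, 0.5], [0, 0, 0, 0, 0, 0, 0.6], [0, 0, 0, 0, 0, 0, 1], [0, 0, 0, 0, 0, 0, 1], [0, 0, 0, 0, 0, 0, 1]],
  ],
)

```text
clock: 14.3
position: [0.631, -0.2622, 0.043]
ee_rot: [1.642, 2.678, -0.0]
force: [0.1, -0.1, -0.6]
width: 0.251
gripper_force: 0.1
```

Fingertips are slightly high, so I reopen a little, lower, then close.

jog_arm(
  motion=[
    [[0, 0, 0, 0, 0, 0, 0.3], [0, 0, 0, 0, 0, 0, 0.2], [0, 0, 0.002, 0, 0, 0, 0.2], [0, 0, 0.004, 0, 0, 0, 0.2], [0, 0, 0.005, 0, 0, 0, 0.2], [0, 0, 0.005, 0, 0, 0, 0.2]],
  ],
)

```text
clock: 14.8
position: [0.6307, -0.2621, 0.0374]
ee_rot: [-1.642, -2.678, 0.0]
force: [-1.5, -0.0, 0.6]
width: 0.399
gripper_force: 0.0
```

jog_arm(
  motion=[
    [[0, 0, 0, 0, 0, 0, 0.5], [0, 0, 0, 0, 0, 0, 0.6], [0, 0, 0, 0, 0, 0, 1], [0, 0, 0, 0, 0, 0, 1], [0, 0, 0, 0, 0, 0, 1], [0, 0, 0, 0, 0, 0, 1], [0, 0, 0, 0, 0, 0, 1]],
  ],
)

```text
clock: 15.38
position: [0.631, -0.2621, 0.0379]
ee_rot: [1.642, 2.678, -0.0]
force: [-0.3, 0.1, 0.6]
width: 0.191
gripper_force: 10.0
```

jog_arm(
  motion=[
    [[0, 0, -0.01, 0, 0, 0, 1], [0, 0, -0.03, 0, 0, 0, 1], [0, 0, -0.06, 0, 0, 0, 1], [0, 0, -0.095, 0, 0, 0, 1], [0, 0, -0.13, 0, 0, 0, 1], [0, 0, -0.165, 0, 0, 0, 1], [0, 0, -0.2, 0, 0, 0, 1], [0, 0, -0.235, 0, 0, 0, 1], [0, 0, -0.27, 0, 0, 0, 1], [0, 0, -0.295, 0, 0, 0, 1]],
  ],
)

```text
clock: 16.22
position: [0.6312, -0.2617, 0.3376]
ee_rot: [1.64, 2.676, 0.002]
force: [0.6, -0.1, 0.3]
width: 0.189
gripper_force: 10.0
```

jog_arm(
  motion=[
    [[0, 0, -0.02, 0, 0, 0, 1], [0, 0, -0.03, 0, 0, 0, 1], [0, 0, -0.03, 0, 0, 0, 1]],
  ],
)

```text
clock: 16.47
position: [0.6317, -0.2618, 0.3659]
ee_rot: [1.639, 2.675, 0.002]
force: [1.2, -0.5, -0.6]
width: 0.191
gripper_force: 10.0
```

Run:
```python
from h import *
o=observe();print(o['clock'],o['position'],o['force'],o["width"])
print(rel([.575,.19,.365],2,o))
for n in("wrist","side"):
    c=camera_params(n);get_image(n)
    for s in silhouettes("marker",n)[:3]:print(n,s["p"],s["pixel"],rect(s["mask"],n,o["position"][2]+.006,c))
```

```text
16.4667 [ 0.63169002 -0.26175254  0.36590616] [ 1.22624881 -0.4674379  -0.55762057] 0.19100073851677993
(array([4.283e-01, 1.545e-01, 2.000e-04]), array([0.0037, 0.0021, 0.4362]))
wrist 0.87 [376.3, 199.2] [ 6.6100e-01 -2.0600e-01  4.2000e-02  6.0000e-03  9.4448e+01]
wrist 0.72 [277.1, 196.5] [ 6.25000e-01 -2.46000e-01  1.41000e-01  2.00000e-02  1.17501e+02]
side 0.78 [162.3, 266.8] [ 1.0070e+00 -3.2000e-02  9.7000e-02  1.3000e-02  9.3816e+01]
side 0.77 [190.0, 131.1] [ 6.27000e-01 -2.39000e-01  1.38000e-01  3.00000e-02  1.15071e+02]
side 0.37 [215.6, 201.6] [ 0.718 -0.059  0.424  0.184  6.43 ]
```

jog_arm(
  motion=[
    [[0.015, 0.005, 0, 0, 0, 0.02, 1], [0.04, 0.014, 0, 0, 0, 0.04, 1], [0.07, 0.025, 0, 0, 0, 0.07, 1], [0.1, 0.036, 0, 0, 0, 0.1, 1], [0.13, 0.047, 0, 0, 0, 0.13, 1], [0.16, 0.058, 0, 0, 0, 0.16, 1], [0.19, 0.069, 0, 0, 0, 0.19, 1], [0.22, 0.08, 0, 0, 0, 0.22, 1], [0.25, 0.09, 0, 0, 0, 0.25, 1], [0.28, 0.101, 0, 0, 0, 0.28, 1]],
  ],
)

```text
clock: 17.5
position: [0.5929, 0.0343, 0.3614]
ee_rot: [-2.001, -2.42, 0.003]
force: [0.7, -0.9, -0.1]
width: 0.187
gripper_force: 10.0
```

```bash
python3 -c "
from h import *
o=observe();print(o['position'],o['width']);print(rel([.575,.19,.365],2,o))"
```

```text
[0.5928761  0.03434303 0.36138704] 0.1868812208756306
(array([ 0.1562,  0.0117, -0.0036]), array([-2.400e-03,  1.000e-04,  1.544e-01]))
```

jog_arm(
  motion=[
    [[0.03, 0.002, 0, 0, 0, 0.03, 1], [0.06, 0.004, 0, 0, 0, 0.06, 1], [0.09, 0.006, 0, 0, 0, 0.09, 1], [0.115, 0.008, 0, 0, 0, 0.12, 1], [0.135, 0.01, 0, 0, 0, 0.14, 1], [0.15, 0.011, 0, 0, 0, 0.154, 1], [0.156, 0.012, 0.01, 0, 0, 0.154, 1], [0.156, 0.012, 0.03, 0, 0, 0.154, 1], [0.156, 0.012, 0.06, 0, 0, 0.154, 1], [0.156, 0.012, 0.095, 0, 0, 0.154, 1]],
  ],
)

```text
clock: 18.33
position: [0.5764, 0.1881, 0.2664]
ee_rot: [2.179, 2.262, 0.001]
force: [0.9, 0.4, -0.2]
width: 0.192
gripper_force: 10.0
```

jog_arm(
  motion=[
    [[0, 0, 0.035, 0, 0, 0, 1], [0, 0, 0.07, 0, 0, 0, 1], [0, 0, 0.105, 0, 0, 0, 1], [0, 0, 0.14, 0, 0, 0, 1], [0, 0, 0.17, 0, 0, 0, 1], [0, 0, 0.195, 0, 0, 0, 1], [0, 0, 0.21, 0, 0, 0, 1], [0, 0, 0.22, 0, 0, 0, 1], [0, 0, 0.22, 0, 0, 0, 1]],
  ],
)

```text
clock: 19.08
position: [0.5742, 0.187, 0.0447]
ee_rot: [-2.179, -2.261, 0.007]
force: [0.4, -0.1, -0.1]
width: 0.189
gripper_force: 10.0
```

```bash
python3 -c "
from h import *
o=observe();print(o['position'],o['width'],o['force']);print(rel([.575,.19,.010],2,o))
c=camera_params('wrist');get_image('wrist')
for q,z in(('marker',.05),('radio',.038),('tray',.045)):
  for s in silhouettes(q,'wrist')[:2]:print(q,s['p'],s['pixel'],rect(s['mask'],'wrist',z,c))
"
```

```text
[0.57416502 0.18695483 0.04467428] 0.18940182534979275 [ 0.36910614 -0.07810047 -0.06492858]
(array([0.0031, 0.0011, 0.0347]), array([-0.0049,  0.0018,  0.002 ]))
marker 0.95 [275.1, 198.3] [5.7400e-01 2.0400e-01 1.4400e-01 2.0000e-02 9.3007e+01]
radio 0.61 [75.1, 171.4] [4.5300e-01 2.0600e-01 1.7700e-01 7.0000e-02 9.1741e+01]
tray 0.96 [250.3, 123.9] [0.521 0.223 0.307 0.208 2.267]
```

jog_arm(
  motion=[
    [[0, 0, 0.01, 0, 0, 0, 1], [0, 0, 0.02, 0, 0, 0, 1], [0, 0, 0.028, 0, 0, 0, 1], [0, 0, 0.033, 0, 0, 0, 1], [0, 0, 0.036, 0, 0, 0, 1], [0, 0, 0.037, 0, 0, 0, 1], [0, 0, 0.037, 0, 0, 0, 1]],
  ],
)

```text
clock: 19.87
position: [0.5759, 0.1888, 0.0105]
ee_rot: [-2.18, -2.262, 0.001]
force: [-0.2, 0.3, 0.6]
width: 0.188
gripper_force: 10.0
```

jog_arm(
  motion=[
    [[0, 0, 0.001, 0, 0, 0, 1], [0, 0, 0.001, 0, 0, 0, 1]],
  ],
)

```text
clock: 20.03
position: [0.5763, 0.1888, 0.01]
ee_rot: [2.18, 2.262, 0.001]
force: [0.0, 0.3, -0.2]
width: 0.194
gripper_force: 10.0
```

jog_arm(
  motion=[
    [[0, 0, 0.001, 0, 0, 0, 1], [0, 0, 0.002, 0, 0, 0, 1], [0, 0, 0.002, 0, 0, 0, 1]],
  ],
)

```text
clock: 20.28
position: [0.5761, 0.1886, 0.0078]
ee_rot: [2.18, 2.262, -0.0]
force: [0.6, 0.1, -0.4]
width: 0.193
gripper_force: 10.0
```

jog_arm(
  motion=[
    [[0, 0, 0.001, 0, 0, 0, 1], [0, 0, 0.0015, 0, 0, 0, 1], [0, 0, 0.0015, 0, 0, 0, 1]],
  ],
)

```text
clock: 20.53
position: [0.576, 0.1886, 0.0062]
ee_rot: [-2.18, -2.262, 0.0]
force: [-0.5, -0.1, -0.5]
width: 0.193
gripper_force: 10.0
```

jog_arm(
  motion=[
    [[0, 0, 0.0007, 0, 0, 0, 1], [0, 0, 0.0007, 0, 0, 0, 1]],
  ],
)

```text
clock: 20.7
position: [0.5762, 0.1887, 0.0059]
ee_rot: [2.18, 2.262, 0.0]
force: [-0.7, -0.6, 2.3]
width: 0.192
gripper_force: 10.0
```

Contact. Open gently and lift.

jog_arm(
  motion=[
    [[0, 0, 0, 0, 0, 0, 0.5], [0, 0, 0, 0, 0, 0, 0.3], [0, 0, 0, 0, 0, 0, 0.1], [0, 0, 0, 0, 0, 0, 0.1], [0, 0, -0.01, 0, 0, 0, 0.1], [0, 0, -0.03, 0, 0, 0, 0.1], [0, 0, -0.06, 0, 0, 0, 0.1], [0, 0, -0.095, 0, 0, 0, 0.1], [0, 0, -0.13, 0, 0, 0, 0.1], [0, 0, -0.165, 0, 0, 0, 0.1]],
  ],
)

```text
clock: 21.53
position: [0.5757, 0.1888, 0.173]
ee_rot: [-2.179, -2.262, -0.0]
force: [1.1, -0.0, 0.4]
width: 0.446
gripper_force: 0.0
```

jog_arm(
  motion=[
    [[0, 0, -0.04, 0, 0, 0, 1], [0, 0, -0.08, 0, 0, 0, 1], [0, 0, -0.12, 0, 0, 0, 1], [0, 0, -0.15, 0, 0, 0, 1], [0, 0, -0.165, 0, 0, 0, 1], [0, 0, -0.165, 0, 0, 0, 1]],
  ],
)

```text
clock: 22.03
position: [0.5769, 0.19, 0.341]
ee_rot: [2.178, 2.26, 0.01]
force: [0.4, 0.8, -0.6]
width: 0.06
gripper_force: 0.0
```

Run:
```python
from h import *
o=observe();print(o['clock'],o['position'],o['width'])
M={}
for n in("wrist","top","side"):
    c=camera_params(n);im=get_image(n)
    if n=="side":cv2.imwrite("pics/s4.png",cv2.resize(im[80:320,140:420,::-1],None,fx=2.5,fy=2.5))
    for q,z in(('marker',.014),('radio',.038),('lid',.1)):
        for s in silhouettes(q,n)[:2]:
            print(n,q,round(s["p"],2),np.round(s["pixel"]),rect(s["mask"],n,z,c))
```

```text
22.0333 [0.57694087 0.18995917 0.34095022] 0.06021573989286898
wrist marker 0.64 [276. 146.] [5.7600e-01 2.0600e-01 1.4100e-01 1.8000e-02 9.2343e+01]
wrist radio 0.58 [183. 138.] [4.4700e-01 2.0500e-01 1.8100e-01 6.0000e-02 9.1745e+01]
top marker 0.54 [348. 133.] [ 8.1500e-01 -2.4700e-01  1.3600e-01  1.8000e-02  9.4141e+01]
top radio 0.82 [380. 296.] [ 2.4300e-01 -3.1300e-01  1.2500e-01  3.9000e-02  7.9898e+01]
top radio 0.81 [217. 238.] [4.4000e-01 2.0600e-01 1.7200e-01 6.0000e-02 9.0918e+01]
top lid 0.58 [326. 207.] [ 0.544 -0.146  0.348  0.021  7.64 ]
top lid 0.29 [453. 214.] [ 4.8700e-01 -5.6100e-01  1.4600e-01  6.9000e-02  7.7177e+01]
side marker 0.7 [165. 268.] [ 8.2200e-01 -2.4400e-01  1.4500e-01  2.0000e-02  9.5639e+01]
side marker 0.57 [336. 258.] [5.7800e-01 2.0600e-01 1.3600e-01 2.1000e-02 9.2284e+01]
side radio 0.71 [229. 144.] [ 2.6800e-01 -3.2100e-01  8.5000e-02  5.6000e-02  8.4009e+01]
side radio 0.66 [355. 229.] [4.5800e-01 2.0500e-01 1.8200e-01 7.6000e-02 9.2983e+01]
side lid 0.88 [240. 180.] [ 0.437 -0.181  0.546  0.094  7.983]
```

View pics/s4.png

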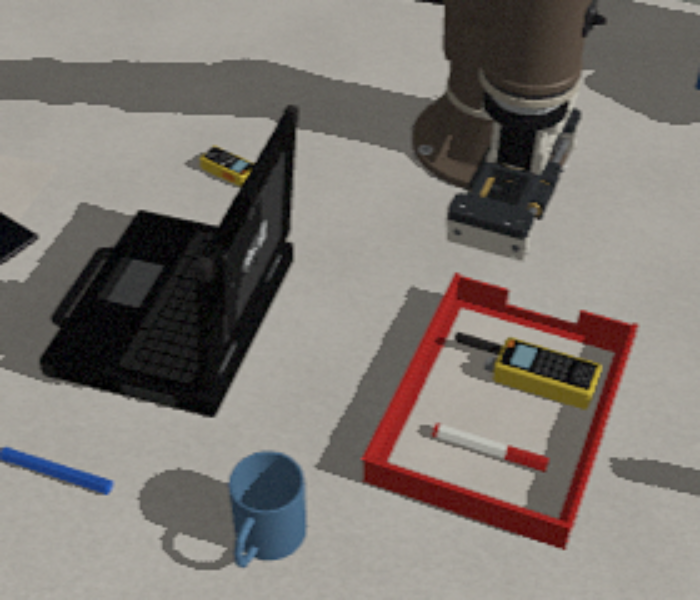

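Both items lie flat in the tray: radio (550,370), marker (490,447). The laptop deck is clear. Now the lid geometry.

```bash
cat >> h.py <<'E'
def lidpath(H,th,ths,r=.197,off=.0095):
    """TCP world points for lid angles ths; H hinge middle, th heading of laptop x (rad)"""
    x=np.array([np.cos(th),np.sin(th),0]);z=np.array([0,0,1.])
    return [H+r*(-np.cos(t)*x+np.sin(t)*z)+.0075*(np.sin(t)*x+np.cos(t)*z)+off*x for t in ths]
E
python3 - <<'E'
from h import *
q=np.array([(237,395),(469,360),(411,73)])
P=plane(q/3.4+[260,140],"top",.036)
print("top corners",np.round(P,3).tolist())
# base outline seen by side (front edge corners) at z=.036 from s4 crop
Q=plane(np.array([(42,358),(145,212),(214,412)])/2.5+[140,80],"side",.036);print("side",np.round(Q,3).tolist())
y=P[2]-P[1];print("width",np.linalg.norm(y[:2]),"depth",np.linalg.norm((P[1]-P[0])[:2]))
th=np.arctan2(y[1],y[0])+np.pi/2;x=np.array([np.cos(th),np.sin(th),0])
H=(P[1]+P[2])/2+.2225*x;H[2]=.0435
print(np.degrees(th),"hinge",H)
# lid free edge from top mask: for candidate angles compare
s=silhouettes("lid","top")[0]["mask"];ys,xs=np.nonzero(s)
for z in(.26,.271):
    R_=plane(np.c_[xs,ys],"top",z);u=(R_-H)@x;print(z,"edge x' max",np.percentile(u,[50,90,97,100]).round(3))
for p in lidpath(H,th,[1.9,1.7,1.57,1,.5,0]):print(np.round(p,3))
o=observe();p=H+.14*x;p[2]=.36;print("approach",p,rel(p,np.degrees(th)-90,o))
E
```

```text
top corners [[0.372, -0.157, 0.036], [0.4, -0.388, 0.036], [0.696, -0.349, 0.036]]
side [[0.698, -0.344, 0.036], [0.408, -0.373, 0.036], [0.684, -0.107, 0.036]]
width 0.2983536048074774 depth 0.23257990954092655
97.58918102316684 hinge [ 0.5188951 -0.147832   0.0435   ]
0.26 edge x' max [0.016 0.023 0.025 0.026]
0.271 edge x' max [0.018 0.025 0.026 0.027]
[ 0.508 -0.068  0.227]
[ 0.513 -0.106  0.238]
[ 0.517 -0.131  0.241]
[ 0.531 -0.238  0.213]
[ 0.54  -0.306  0.145]
[ 0.544 -0.334  0.051]
approach [ 0.50040541 -0.00905833  0.36      ] (array([-0.1948, -0.0829, -0.0245]), array([-0.0004,  0.    , -0.0955]))
```

jog_arm(
  motion=[
    [[-0.025, -0.008, 0, 0, 0, -0.01, 1], [-0.055, -0.018, 0, 0, 0, -0.03, 1], [-0.085, -0.028, 0.01, 0, 0, -0.05, 1], [-0.115, -0.038, 0.025, 0, 0, -0.07, 1], [-0.145, -0.048, 0.04, 0, 0, -0.08, 1], [-0.175, -0.058, 0.055, 0, 0, -0.096, 1], [-0.2, -0.068, 0.07, 0, 0, -0.096, 1], [-0.22, -0.075, 0.085, 0, 0, -0.096, 1], [-0.232, -0.079, 0.098, 0, 0, -0.096, 1], [-0.236, -0.079, 0.103, 0, 0, -0.096, 1]],
  ],
)

```text
clock: 23.52
position: [0.5042, -0.053, 0.2309]
ee_rot: [-2.072, -2.359, 0.004]
force: [0.2, 0.3, 0.8]
width: 0.007
gripper_force: 0.0
```

jog_arm(
  motion=[
    [[-0.02, 0, 0, 0, 0, 0, 1], [-0.035, 0, 0, 0, 0, 0, 1], [-0.045, 0, 0, 0, 0, 0, 1], [-0.05, 0, 0, 0, 0, 0, 1], [-0.05, 0, 0, 0, 0, 0, 1]],
  ],
)

```text
clock: 23.93
position: [0.513, -0.1, 0.2328]
ee_rot: [2.07, 2.363, 0.0]
force: [0.3, 0.0, -1.0]
width: 0.003
gripper_force: 0.0
```

```bash
cat > lid.py <<'E'
from h import *
import sys
H=np.array([.519,-.148,.0435]);th=np.radians(97.6);ths=np.linspace(float(sys.argv[1]),float(sys.argv[2]),10)
o=observe();print(o["clock"],np.round(o["position"],4),np.round(o["force"],1))
for t,p in zip(ths,lidpath(H,th,ths)):
    a,b=rel(p,7.6,o);print(round(t,3),np.round(a,3),np.round(b,3))
E
python3 lid.py 1.72 1.35
```

```text
23.9333 [ 0.513  -0.1     0.2328] [ 0.3  0.  -1. ]
1.72 [-0.002 -0.    -0.004] [ 0.     0.    -0.001]
1.679 [-0.01  -0.    -0.006] [ 0.     0.    -0.001]
1.638 [-0.018 -0.    -0.007] [ 0.     0.    -0.001]
1.597 [-0.026 -0.    -0.007] [ 0.     0.    -0.001]
1.556 [-0.034 -0.    -0.008] [ 0.     0.    -0.001]
1.514 [-0.042 -0.    -0.008] [ 0.     0.    -0.001]
1.473 [-0.051 -0.    -0.008] [ 0.     0.    -0.001]
1.432 [-0.059 -0.    -0.007] [ 0.     0.    -0.001]
1.391 [-0.067 -0.    -0.006] [ 0.     0.    -0.001]
1.35 [-0.075 -0.    -0.004] [ 0.     0.    -0.001]
```

jog_arm(
  motion=[
    [[-0.002, 0, -0.004, 0, 0, 0, 1], [-0.01, 0, -0.006, 0, 0, 0, 1], [-0.018, 0, -0.007, 0, 0, 0, 1], [-0.026, 0, -0.007, 0, 0, 0, 1], [-0.034, 0, -0.008, 0, 0, 0, 1], [-0.042, 0, -0.008, 0, 0, 0, 1], [-0.051, 0, -0.008, 0, 0, 0, 1], [-0.059, 0, -0.007, 0, 0, 0, 1], [-0.067, 0, -0.006, 0, 0, 0, 1], [-0.075, 0, -0.004, 0, 0, 0, 1]],
  ],
)

```text
clock: 24.77
position: [0.5227, -0.1748, 0.2368]
ee_rot: [2.069, 2.364, 0.0]
force: [0.0, 3.9, 3.3]
width: 0.006
gripper_force: 2.1
```

```bash
python3 lid.py 1.31 0.95
```

```text
24.7667 [ 0.5227 -0.1748  0.2368] [0.  3.9 3.3]
1.31 [-0.007 -0.     0.001] [0. 0. 0.]
1.27 [-0.015 -0.     0.003] [0. 0. 0.]
1.23 [-0.022 -0.     0.005] [0. 0. 0.]
1.19 [-0.03  -0.     0.008] [0. 0. 0.]
1.15 [-0.037 -0.     0.01 ] [0. 0. 0.]
1.11 [-0.044 -0.     0.014] [0. 0. 0.]
1.07 [-0.051 -0.     0.017] [0. 0. 0.]
1.03 [-0.058 -0.     0.021] [0. 0. 0.]
0.99 [-0.065 -0.     0.024] [0. 0. 0.]
0.95 [-0.072 -0.     0.029] [0. 0. 0.]
```

The lid is being pushed at about 5 N. Continuing along the arc.

jog_arm(
  motion=[
    [[-0.007, 0, 0.001, 0, 0, 0, 1], [-0.015, 0, 0.003, 0, 0, 0, 1], [-0.022, 0, 0.005, 0, 0, 0, 1], [-0.03, 0, 0.008, 0, 0, 0, 1], [-0.037, 0, 0.01, 0, 0, 0, 1], [-0.044, 0, 0.014, 0, 0, 0, 1], [-0.051, 0, 0.017, 0, 0, 0, 1], [-0.058, 0, 0.021, 0, 0, 0, 1], [-0.065, 0, 0.024, 0, 0, 0, 1], [-0.072, 0, 0.029, 0, 0, 0, 1]],
  ],
)

```text
clock: 25.6
position: [0.5319, -0.246, 0.2073]
ee_rot: [-2.069, -2.364, 0.0]
force: [0.5, 1.5, 2.8]
width: 0.005
gripper_force: 1.6
```

```bash
python3 lid.py 0.91 0.55
```

```text
25.6 [ 0.5319 -0.246   0.2073] [0.5 1.5 2.8]
0.91 [-0.007  0.     0.004] [-0. -0.  0.]
0.87 [-0.013  0.     0.008] [-0. -0.  0.]
0.83 [-0.019  0.     0.013] [-0. -0.  0.]
0.79 [-0.025  0.     0.019] [-0. -0.  0.]
0.75 [-0.031  0.     0.024] [-0. -0.  0.]
0.71 [-0.036  0.     0.03 ] [-0. -0.  0.]
0.67 [-0.041  0.     0.036] [-0. -0.  0.]
0.63 [-0.046  0.     0.042] [-0. -0.  0.]
0.59 [-0.051  0.     0.048] [-0. -0.  0.]
0.55 [-0.056  0.     0.054] [-0. -0.  0.]
```

jog_arm(
  motion=[
    [[-0.007, 0, 0.004, 0, 0, 0, 1], [-0.013, 0, 0.008, 0, 0, 0, 1], [-0.019, 0, 0.013, 0, 0, 0, 1], [-0.025, 0, 0.019, 0, 0, 0, 1], [-0.031, 0, 0.024, 0, 0, 0, 1], [-0.036, 0, 0.03, 0, 0, 0, 1], [-0.041, 0, 0.036, 0, 0, 0, 1], [-0.046, 0, 0.042, 0, 0, 0, 1], [-0.051, 0, 0.048, 0, 0, 0, 1], [-0.056, 0, 0.054, 0, 0, 0, 1]],
  ],
)

```text
clock: 26.43
position: [0.5393, -0.3013, 0.153]
ee_rot: [-2.069, -2.364, 0.0]
force: [-0.1, 1.9, 1.3]
width: 0.005
gripper_force: 1.1
```

```bash
python3 lid.py 0.52 0.22
```

```text
26.4333 [ 0.5393 -0.3013  0.153 ] [-0.1  1.9  1.3]
0.52 [-0.003  0.     0.005] [-0. -0.  0.]
0.487 [-0.006  0.     0.011] [-0. -0.  0.]
0.453 [-0.01   0.     0.016] [-0. -0.  0.]
0.42 [-0.013  0.     0.022] [-0. -0.  0.]
0.387 [-0.016  0.     0.028] [-0. -0.  0.]
0.353 [-0.018  0.     0.034] [-0. -0.  0.]
0.32 [-0.02  0.    0.04] [-0. -0.  0.]
0.287 [-0.023  0.     0.047] [-0. -0.  0.]
0.253 [-0.025  0.     0.053] [-0. -0.  0.]
0.22 [-0.026  0.     0.059] [-0. -0.  0.]
```

jog_arm(
  motion=[
    [[-0.003, 0, 0.005, 0, 0, 0, 1], [-0.006, 0, 0.011, 0, 0, 0, 1], [-0.01, 0, 0.016, 0, 0, 0, 1], [-0.013, 0, 0.022, 0, 0, 0, 1], [-0.016, 0, 0.028, 0, 0, 0, 1], [-0.018, 0, 0.034, 0, 0, 0, 1], [-0.02, 0, 0.04, 0, 0, 0, 1], [-0.023, 0, 0.047, 0, 0, 0, 1], [-0.025, 0, 0.053, 0, 0, 0, 1], [-0.026, 0, 0.059, 0, 0, 0, 1]],
  ],
)

```text
clock: 27.27
position: [0.5429, -0.3272, 0.094]
ee_rot: [2.069, 2.363, -0.0]
force: [-0.1, 0.0, 1.9]
width: 0.003
gripper_force: 0.9
```

```bash
python3 lid.py 0.2 0.02
```

```text
27.2667 [ 0.5429 -0.3272  0.094 ] [-0.1  0.   1.9]
0.2 [-0.001  0.     0.004] [ 0.  0. -0.]
0.18 [-0.002  0.     0.008] [ 0.  0. -0.]
0.16 [-0.003  0.     0.012] [ 0.  0. -0.]
0.14 [-0.004  0.     0.016] [ 0.  0. -0.]
0.12 [-0.004  0.     0.02 ] [ 0.  0. -0.]
0.1 [-0.005  0.     0.023] [ 0.  0. -0.]
0.08 [-0.006  0.     0.027] [ 0.  0. -0.]
0.06 [-0.006  0.     0.031] [ 0.  0. -0.]
0.04 [-0.006  0.     0.035] [ 0.  0. -0.]
0.02 [-0.006  0.     0.039] [ 0.  0. -0.]
```

jog_arm(
  motion=[
    [[-0.001, 0, 0.004, 0, 0, 0, 1], [-0.002, 0, 0.008, 0, 0, 0, 1], [-0.003, 0, 0.012, 0, 0, 0, 1], [-0.004, 0, 0.016, 0, 0, 0, 1], [-0.004, 0, 0.02, 0, 0, 0, 1], [-0.005, 0, 0.023, 0, 0, 0, 1], [-0.006, 0, 0.027, 0, 0, 0, 1], [-0.006, 0, 0.031, 0, 0, 0, 1], [-0.006, 0, 0.034, 0, 0, 0, 1], [-0.006, 0, 0.037, 0, 0, 0, 1]],
  ],
)

```text
clock: 28.1
position: [0.5438, -0.3329, 0.0574]
ee_rot: [2.069, 2.363, -0.0]
force: [0.9, -0.2, 1.5]
width: 0.003
gripper_force: 0.8
```

jog_arm(
  motion=[
    [[0, 0, 0.002, 0, 0, 0, 1], [0, 0, 0.004, 0, 0, 0, 1], [0, 0, 0.0055, 0, 0, 0, 1], [0, 0, 0.0065, 0, 0, 0, 1], [0, 0, 0.0065, 0, 0, 0, 1]],
  ],
)

```text
clock: 28.52
position: [0.5436, -0.3326, 0.0514]
ee_rot: [2.069, 2.364, -0.0]
force: [-0.1, -0.3, 1.8]
width: 0.008
gripper_force: 1.6
```

Almost shut. I press on until the force rises.

jog_arm(
  motion=[
    [[0, 0, 0.0005, 0, 0, 0, 1], [0, 0, 0.001, 0, 0, 0, 1], [0, 0, 0.001, 0, 0, 0, 1]],
  ],
)

```text
clock: 28.77
position: [0.5437, -0.3326, 0.0513]
ee_rot: [2.069, 2.364, -0.001]
force: [-3.6, 0.5, 12.4]
width: 0.006
gripper_force: 6.1
```

jog_arm(
  motion=[
    [[0, 0, 0.0005, 0, 0, 0, 1], [0, 0, 0.0005, 0, 0, 0, 1]],
  ],
)

```text
clock: 28.93
position: [0.5437, -0.3326, 0.0512]
ee_rot: [2.069, 2.363, -0.001]
force: [-5.0, 1.2, 17.1]
width: 0.007
gripper_force: 8.3
```

jog_arm(
  motion=[
    [[0, 0, -0.001, 0, 0, 0, 1], [0, 0, -0.003, 0, 0, 0, 1], [0, 0, -0.01, 0, 0, 0, 1], [0, 0, -0.03, 0, 0, 0, 1], [0, 0, -0.06, 0, 0, 0, 1], [0, 0, -0.09, 0, 0, 0, 1], [0, 0, -0.12, 0, 0, 0, 1], [0, 0, -0.15, 0, 0, 0, 1], [0, 0, -0.17, 0, 0, 0, 1], [0, 0, -0.17, 0, 0, 0, 1]],
  ],
)

```text
clock: 29.77
position: [0.5459, -0.3329, 0.2251]
ee_rot: [2.064, 2.359, 0.003]
force: [0.9, -0.3, 0.3]
width: 0.004
gripper_force: 0.0
```

Run:
```python
from h import *
o=observe();print(o['clock'],o['position'])
cv2.imwrite("pics/s5.png",cv2.resize(get_image("side")[80:320,100:400,::-1],None,fx=2.5,fy=2.5))
```

```text
29.7667 [ 0.54594403 -0.33287309  0.22509621]
```

View pics/s5.png

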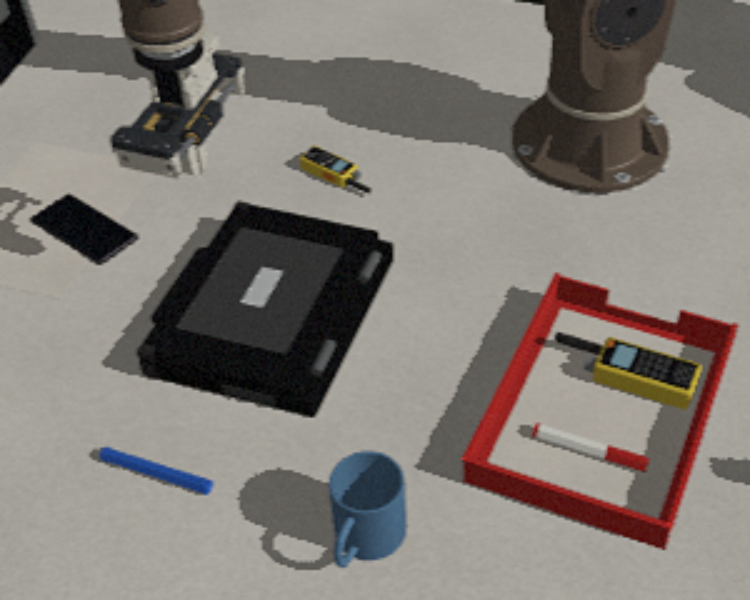

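The lid is fully shut (265,310), both items lie in the tray (650,370 and 590,447), and the phone and mug are undisturbed.

```bash
python3 -c "
from cell import *
print(sign_off())"
```

```text
the job is handed in; nothing more can be done
None
```

The job is handed in: the radio and the marker lie flat in the red tray, the laptop lid is fully shut, and the phone, mug and handset stand were not touched; the arm finished at about 30 s of the 72 s allowed.

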